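# Load the round-window filter plate into the photometer

### The job

Take the filter plate with the round window out of the slanted rack, tip it upright and put it edge-on, tab up, into the slot on top of the photometer. Lower it to the bottom of the slot before you let go; do not drop it in. Leave the other two plates where they are in the rack.

Things in the scene. Friction and masses are not known exactly. Their poses are not given: they have to be found in the camera images.
- round_plate: 8 mm thick aluminium plate, 110 mm tall, 0.12 kg: 70 x 70 mm frame, above it a 40 x 40 mm grip tab, centred. Dark round window, 48 mm across, on both faces. Origin: middle of bottom edge. x = thickness (face normal), y = width, z = from bottom edge to tab. It leans in a rack, one of 3 side by side; top tipped 0.4 rad from vertical towards its -x (towards the robot). Tab free on both faces.
- slot (a point): centre of the mouth of the slot in the flat top of the white photometer (fixed), 110 mm above the table. x = across the slot (24 mm wide), y = along it (90 mm long), z up. Straight walls, 60 mm deep: a seated plate stands 50 mm out. Either way round will do; it may lean a little. Top clear for 115 mm along +-x and 85 mm to -y; a meter 120 mm taller than the top begins 120 mm off to +y.
- slit_plate: filter plate like the round-window one in size, axes and lean, but its window is an upright rectangle 18 x 50 mm. Stays in the rack. The grey rack is fixed; its places are 90 mm apart along the plates' y (20 mm between frames); a back panel 55 mm high supports the plates on their -x side, and a lip 10 mm high stands 12 mm before their +x face.
- blank_plate: filter plate like the other two in size, axes and lean, but plain, with no window. Stays in the rack.
Not all that is in view belongs to the job. What is shaped like the round_plate but purple or turquoise is not meant.

How it is judged (in metres and radians):
On the way:
1. the round-window plate is lowered to within 20 mm of the bottom of the slot while the fingers still hold it (z of round_plate in the frame of slot below -0.04 m and x of round_plate in the frame of slot between -0.012 and 0.012 m and y of round_plate in the frame of slot between -0.015 and 0.015 m and contact force between the fingers and round_plate above 0.5 N), for 0.1 s.
At the end, for the whole second after the job is handed in: The round-window plate stands tab up in the photometer's slot, its bottom edge within 10 mm of the slot's bottom and inside the slot, leaning less than 20 degrees, released and at rest (under 20 mm/s); the other two plates are in the rack within 30 mm of where they started (z of round_plate in the frame of slot below -0.05 m and x of round_plate in the frame of slot between -0.012 and 0.012 m and y of round_plate in the frame of slot between -0.015 and 0.015 m and angle between round_plate's own z axis and vertical below 0.35 rad and linear speed of round_plate below 0.02 m/s and not (distance of slit_plate from where it was at the start of the episode above 0.03 m) and not (distance of blank_plate from where it was at the start of the episode above 0.03 m)); the robot touches nothing.
It fails at once if another plate is moved more than 30 mm (distance of any of slit_plate, blank_plate from where it was at the start of the episode above 0.03 m).
It also fails if it takes over 38 s, if anything falls off the work surface, if the arm or the gripper's body presses on something with over 40 N, if the wrist force passes 120 N, or if a joint passes its speed limit or range.

### The arm

A 6-joint arm with a two-finger parallel gripper is mounted at the origin on the work surface. World frame = base frame: x ahead of the robot, y to its left, z up, the work surface at z = 0. Lengths are in mm, angles in rad, forces in N, time in s.
With the tool pointing down it reaches from about 275 to 725 mm from the base axis. Payload 15.9 kg.
Tool frame: the origin (TCP) lies at the very end of the fingers, on their centre line; the grasp point (between the pads) lies 19 mm behind it; z points along the fingers, y is the line along which they close (so a half turn about z gives the same grasp; the last joint's range is limited). The gripper opens to 85 mm and grips with 20 to 120 N. Pads are 22 mm wide; open, the fingers measure 114 mm over their backs; the gripper's body (76 mm by 85 mm) begins 54 mm behind the grasp point. The pads swing forward as they close: fully open they stand 13 mm farther back than shut.
Start: joints at [-1.126, 0.213, -0.034, 1.323, 0, 1.571], TCP at [215.131, -451.336, 231.306] pointing down, gripper open.
Joint ranges: [-2.98, 2.98], [-0.74, 1.72], [-1.14, 1.35], [-2.1, 2.04], [-1.57, 1.44], [-3.14, 3.14]. Speed limits (rad/s): [1.89, 1.89, 2.39, 2.57, 3.14, 3.14].

### API

Orientations are given as a unit quaternion [x, y, z, w].
In Python, from station import monitor, eyes, robot gives the robot as it stands. The module is installed in compiled form; this text tells all that it offers.
- The arm moves only by the shell command python3 -m jog 'ROWS'. ROWS is JSON, a list of rows, each a list of 3 entries, a list of its own where there are three numbers: the shift along the tool's x, y, z in units of 30 mm (1.0 is 30 mm), then the turn, a rotation vector about the tool's x, y, z in units of 5 degrees (1.0 is 5 degrees), then the closure, from 0 (fully open) to 1 (shut). In form: [[[dx, dy, dz], [wx, wy, wz], claw], ...]. A call has 1 to 8 rows; each row is the pose to reach, as a shift and turn from the pose commanded when the call began, along the tool's axes at that moment; what a row does not reach only later rows make up. A row lasts 1/8 s, in which the tool goes at most 62.5 mm and 10.7 degrees, less where a joint would pass 70% of its speed; a pose out of reach is approached as far as the arm can. A call with a gripper value outside its range is refused whole. The fingers move at their own pace and stop on an object; the grip force is fixed at half the most. Time passes only in rows, so rows that repeat a pose let the fingers close. It gives the time, the measured TCP pose, the force, the opening and the grip force at its end, in the units of the state.
- monitor.sense(): the state, without advancing time (a new reading comes with each control period).
- eyes.get_image(name): name is "side" or "top"; returns the picture (480x640x3 uint8, blue, green, red); there is no depth.
- eyes.camera_params(name): a dict with "fov_y" (degrees; the focal length in pixels is half the picture's height over the tangent of half this angle, whatever the lens; pixels are square), "cx", "cy" (the principal point, pixels), "k1" (the pictures are not rectified: a ray, as slopes to the right and down, at radius r is drawn at 1 + k1 r^2 times it, then the intrinsics apply), "extrinsics" (4x4, takes a point from world to camera coordinates). Camera axes: x right, y up, looking along -z (the intrinsics and any distortion apply to the point x, -y, -z); pixel columns grow to the right and rows downward; lengths in mm; the calibration is good to about 2 mm. A picture is of the moment at which its call begins. camera_params takes no time and is no camera call.
- robot.finish_job(): hands the job in; it is judged then, once.
The state is a dict: "t": time; "joint_positions": joint angles; "qd": joint speeds; "tau": joint torques, N m; "tcp_pos": TCP position; "eef_rot": TCP orientation; "wrist_force": force on the tool from outside, world axes, zero at the start; "torque": the same for the moment, N m; "width": opening from 0.0 (shut) to 1.0 (fully open); "grasp_force": force on a finger pad.
Only numpy, scipy, OpenCV 4.12 (cv2) and the standard library are available. Lean on these libraries where they do the work, as an engineer would, in place of code of your own. Each camera call takes 0.05 s, during which the arm holds its last target. There are 200 camera calls.

## Working session

There is one attempt and no reset: what is moved stays moved. The work goes in short steps, Python scripts to look and compute and a shell command to move; the robot and the scene stay as the last step left them, time stands still between calls to the robot, and variables do not carry over. Pictures are saved under pics/ and viewed, at most 10 in all, crops included, and the job is handed in when it is done.

```bash
mkdir -p pics; python3 - <<'E'
from station import monitor, eyes, robot
import cv2
for n in("side","top"):
    cv2.imwrite(f"pics/{n}0.png",eyes.get_image(n)); print(n,eyes.camera_params(n))
print(monitor.sense())
E
```

```text
side {'fov_y': 43.14435388142409, 'cx': 325.32102264741934, 'cy': 233.78023098397665, 'k1': -0.19832091275327537, 'extrinsics': array([[ 9.99581167e-01, -2.86378903e-02,  4.16667984e-03,
        -5.31300053e+02],
       [ 1.68088652e-02,  6.91739678e-01,  7.21951300e-01,
         5.95121145e+00],
       [-2.35574199e-02, -7.21578886e-01,  6.91931325e-01,
        -1.41121661e+03],
       [ 0.00000000e+00,  0.00000000e+00,  0.00000000e+00,
         1.00000000e+00]])}
top {'fov_y': 43.27433446426073, 'cx': 313.917170980609, 'cy': 238.37710139577155, 'k1': -0.10348203675164756, 'extrinsics': array([[-4.77277765e-02, -9.98850094e-01,  4.53311765e-03,
        -8.98491721e+01],
       [ 9.76647773e-01, -4.57141698e-02,  2.09926993e-01,
        -5.65566310e+02],
       [-2.09478369e-01,  1.44466079e-02,  9.77706555e-01,
        -1.11876334e+03],
       [ 0.00000000e+00,  0.00000000e+00,  0.00000000e+00,
         1.00000000e+00]])}
{'t': 0.1, 'joint_positions': array([-1.12599557e+00,  2.13328596e-01, -3.49629098e-02,  1.32351053e+00,
        1.80110621e-05,  1.57081380e+00]), 'qd': array([-9.31873537e-04, -2.01553442e-03,  2.96453649e-03, -5.49861515e-05,
       -6.95538509e-04,  8.34663784e-04]), 'tau': array([ 7.76901416e-04, -6.87251186e+01,  4.87806058e+01,  1.22372957e-02,
        2.04937069e-04, -1.96846955e-06]), 'tcp_pos': array([ 215.01546377, -451.07579106,  230.86810532]), 'eef_rot': array([ 9.75372609e-01,  2.20562962e-01, -1.02135959e-04, -4.92455109e-04]), 'wrist_force': array([ 0.21184865,  0.24003201, -0.1687215 ]), 'torque': array([0.01129195, 0.03904569, 0.00642929]), 'grasp_force': 0.0, 'width': 1.003665327226106}
```

View pics/side0.png

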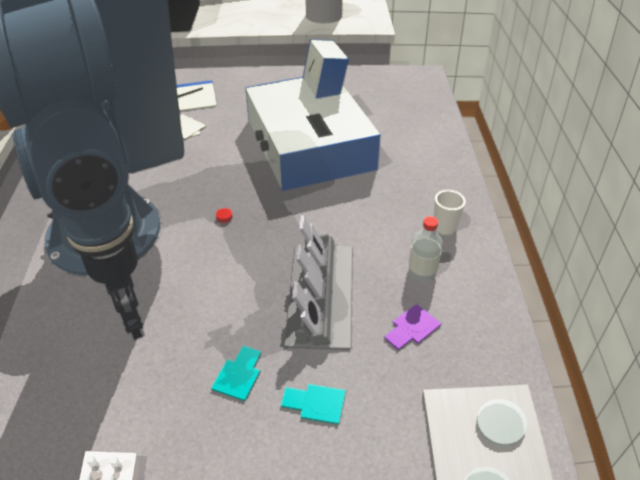

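View pics/top0.png

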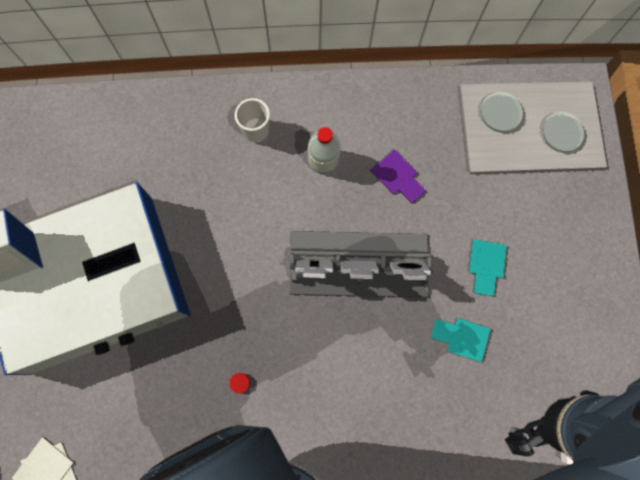

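Side picture: three rack plates at about (313,243), (312,272) and (313,312). The top view shows them at (314,266), (360,268) and (408,268). Photometer slot is at side (319,125), top (111,262). The purple and turquoise plates are decoys. The plate at side (313,312) / top (408,268) appears to have the round window, so I'll confirm it in an enlarged crop.

```bash
cat > h.py <<'E'
import numpy as np, cv2
from station import monitor, eyes, robot
def cam(n):
    p=eyes.camera_params(n); f=240/np.tan(np.radians(p["fov_y"]/2)); return p,f
def ray(n,u,v):
    p,f=cam(n); d=np.array([(u-p["cx"])/f,(v-p["cy"])/f]); x=d.copy()
    for _ in range(30): x=d/(1+p["k1"]*(x@x))
    E=p["extrinsics"]; R=E[:3,:3]; return -R.T@E[:3,3], R.T@np.array([x[0],-x[1],-1.])
def plane(n,u,v,z):
    o,d=ray(n,u,v); return o+d*(z-o[2])/d[2]
def tri(a,b):
    (o1,d1),(o2,d2)=ray("side",*a),ray("top",*b)
    s=np.linalg.lstsq(np.c_[d1,-d2],o2-o1,rcond=None)[0]
    p,q=o1+s[0]*d1,o2+s[1]*d2; return (p+q)/2,np.linalg.norm(p-q)
def proj(n,P):
    p,f=cam(n); E=p["extrinsics"]; c=E[:3,:3]@np.asarray(P,float)+E[:3,3]
    x=np.array([c[0],-c[1]])/-c[2]; x*=1+p["k1"]*(x@x); return x*f+[p["cx"],p["cy"]]
E
python3 - <<'E'
from h import *
a=cv2.imread("pics/side0.png")[210:360,270:370]; b=cv2.imread("pics/top0.png")[220:310,280:440]
a=cv2.resize(a,None,fx=4,fy=4,interpolation=2)
b=cv2.resize(b,None,fx=2.5,fy=2.5,interpolation=2)
o=np.zeros((600,800,3),np.uint8); o[:,:400]=a; o[:225,400:]=b
# slot dark mask in top & side
for n,(u,v,w) in {"top":(111,262,40),"side":(319,125,22)}.items():
    g=cv2.imread(f"pics/{n}0.png")[v-w:v+w,u-w:u+w].max(2)
    c=max(cv2.findContours((g<70).astype(np.uint8),0,1)[0],key=cv2.contourArea)
    r=cv2.minAreaRect(c); print(n,r[0],cv2.contourArea(c))
    box=cv2.boxPoints(r)+[u-w,v-w]; W=np.array([plane(n,*p,110) for p in box]); print(box.round(1).tolist());print(W.round(1),W.mean(0))
    cr=cv2.resize(cv2.imread(f"pics/{n}0.png")[v-30:v+30,u-33:u+34],None,fx=3,fy=3,interpolation=2)
    x=400 if n=="top" else 600
    o[300:300+cr.shape[0],x:x+min(200,cr.shape[1])]=cr[:,:200]
cv2.imwrite("pics/crop1.png",o)
E
```

```text
top (39.57195281982422, 39.05244064331055) 980.0
[[81.0, 261.6], [133.4, 242.3], [140.1, 260.5], [87.8, 279.8]]
[[526.  322.7 110. ]
 [558.4 223.1 110. ]
 [523.  209.9 110. ]
 [490.9 308.8 110. ]] [524.55735785 266.14654045 110.        ]
side (21.707612991333008, 21.88927459716797) 143.0
[[309.6, 117.2], [317.4, 113.0], [327.8, 132.6], [320.0, 136.7]]
[[498.8 302.2 110. ]
 [519.6 321.8 110. ]
 [544.  230.4 110. ]
 [523.9 212.5 110. ]] [521.56331019 266.72594884 110.        ]
```

View pics/crop1.png

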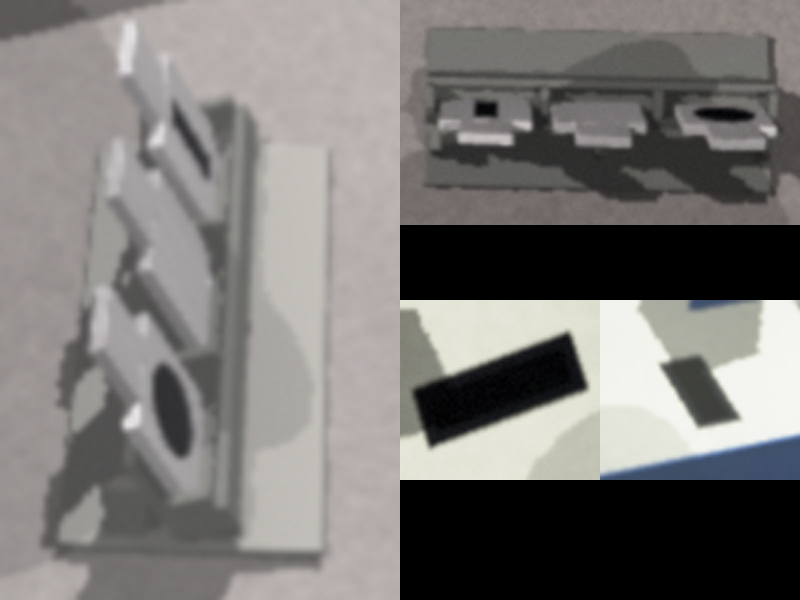

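The crop settles it. Slit window is the far plate (side ~(315,242)), the blank is in the middle, and the dark round ellipse is the nearest plate (side ~(313,312), top ~(408,267)). That one is round_plate. Next I'll measure it and the slot.

```bash
python3 - <<'E'
from h import *
def blob(n,x0,x1,y0,y1,th):
    g=cv2.imread(f"pics/{n}0.png")[y0:y1,x0:x1].max(2)
    m=(g<th).astype(np.uint8); k,l,s,c=cv2.connectedComponentsWithStats(m)
    i=1+np.argmax(s[1:,4]); return c[i]+[x0,y0],s[i].tolist()
rs,a=blob("side",305,322,298,325,70); rt,b=blob("top",392,426,260,273,70)
ss,c=blob("side",308,322,232,252,90); st,d=blob("top",306,324,258,269,70)
print(rs,a,rt,b,ss,c,st,d)
R,e=tri(rs,rt); S,f=tri(ss,st); print("round",R,e,"slit",S,f,"diff",S-R,np.linalg.norm(S-R))
yaw=np.arctan2(-(S-R)[0],(S-R)[1]); print("yaw",yaw)
c_,s_=np.cos(yaw),np.sin(yaw); Rz=np.array([[c_,-s_,0],[s_,c_,0],[0,0,1]])
t=.4; Rp=Rz@np.array([[np.cos(t),0,-np.sin(t)],[0,1,0],[np.sin(t),0,np.cos(t)]])
O=R-Rp@[4,0,35]; print("origin",O)
o={}
for n in("side","top"):
    im=cv2.imread(f"pics/{n}0.png")
    x0,y0,w,h=(270,270,80,80) if n=="side" else (370,240,80,60)
    q=cv2.resize(im[y0:y0+h,x0:x0+w],None,fx=5,fy=5,interpolation=2)
    for Z in [(-35,0),(35,0),(35,70),(20,70),(20,110),(-20,110),(-20,70),(-35,70)]:
        P=proj(n,O+Rp@[4,Z[0],Z[1]]); cv2.circle(q,tuple(int(v) for v in (P-[x0,y0]+.5)*5),3,(0,0,255),1)
    o[n]=q
cv2.imwrite("pics/chk.png",np.hstack([o["side"],np.vstack([o["top"],np.zeros((100,400,3),np.uint8)])]))
g=cv2.imread("pics/top0.png").max(2); print(g[250:276:2,78:146:4])
g=cv2.imread("pics/side0.png").max(2); print(g[110:142:2,302:336:2])
E
```

```text
[312.55  312.175] [4, 4, 8, 22, 120] [409.28070175 265.42105263] [6, 3, 24, 6, 114] [317.29411765 244.82352941] [6, 6, 8, 14, 34] [313.96428571 263.26785714] [4, 2, 9, 7, 56]
round [ 498.5342207  -299.0131468    57.22272296] 0.9758073938771917 slit [ 511.45431963 -114.35867306   56.85174649] 1.3646478313852637 diff [ 12.92009893 184.65447374  -0.37097647] 185.10629717086678
yaw -0.06985520692721388
origin [ 508.45536304 -299.70731975   23.4279148 ]
[[132 131 132 179 227 230 228 226 200  88  26  20   8   5  22 207 223]
 [131 132 136 153 228 229 226 176  53  24  22   5   5   7  21 186 222]
 [134 133 134 136 229 214 127  34  25  16   9  11   7   5  20 125 222]
 [131 132 135 134 185  76  28  19  16  12   9   8   9   6  15  66 224]
 [132 134 127  86  36  25  20   6   8  12  10   4   5   9  13  34 226]
 [131 126  64  15  18  20   7   4   9   5   5   9  11  10  22  28 227]
 [134  75   9   9   7   6   9   8   8   6   7  12  16  21  33 109 227]
 [134  82  13  10   5   8   9   5   3   5   6  21  22  56 169 220 225]
 [133 116  10   8   6  11   6   8   6  15  22  28  90 191 227 227 226]
 [133 12
[... 713 characters left out ...]
244 230  90  72  65  65  65  65  74 114 237 244 244 244 244]
 [244 244 244 243 194  82  68  65  64  65  66  81 168 243 245 244 244]
 [244 244 244 244 240 120  77  66  64  64  65  73  96 218 244 245 245]
 [244 244 245 245 244 205  92  72  65  65  65  64  76 142 239 244 245]
 [243 244 245 245 245 244 164  80  66  64  65  64  68  83 182 243 245]
 [235 242 244 244 244 244 232 102  73  65  64  64  65  70 101 216 244]
 [231 232 235 242 244 244 243 202  84  69  68  71  78  88 109 171 242]
 [230 231 230 232 241 244 244 240 138 107 131 161 192 214 236 241 244]
 [230 231 232 232 233 242 244 244 232 238 238 242 243 244 244 244 244]
 [230 231 232 232 232 236 243 244 244 244 244 243 243 243 243 243 244]]
```

View pics/chk.png

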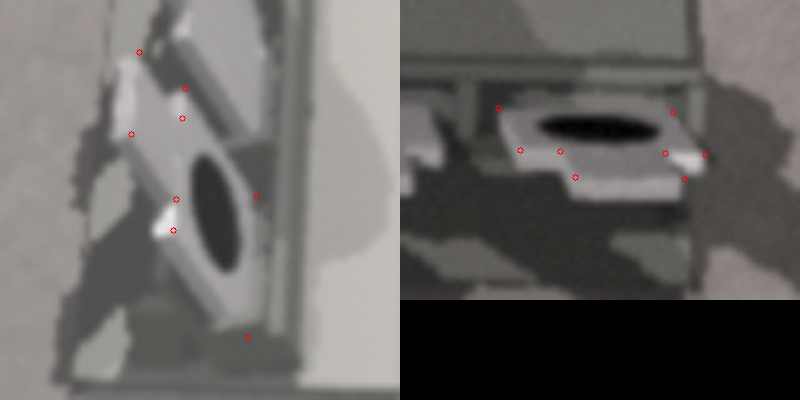

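The projected outline fits the tab and shoulders in both views. Rack yaw is about -0.07, and the slot centre is about (523, 266.4) with yaw about 0.31. Now I'll work out the moves.

```bash
cat >> h.py <<'E'
from scipy.spatial.transform import Rotation as Ro
O=np.array([508.5,-299.7,23.4]); YAW=-.07
Rp=(Ro.from_euler('z',YAW)*Ro.from_euler('y',-.4))
FLIP=Ro.from_matrix(np.array([[0,1,0],[1,0,0],[0,0,-1.]])) # tool x=yp, y=xp, z=-zp
def grasp(z): return O+Rp.apply([0,0,z]), Rp*FLIP
SLOT=np.array([523,266.4,110]); RS=Ro.from_euler('z',.31)
def place(z,g=77,dx=0,dy=0): return SLOT+RS.apply([dx,dy,z+g]), RS*FLIP  # z: plate bottom rel. mouth
def units(T):
    s=monitor.sense(); r=Ro.from_quat(s["eef_rot"])
    print("shift",(r.inv().apply(T[0]-s["tcp_pos"])/30).round(3),"turn",(np.degrees((r.inv()*T[1]).as_rotvec())/5).round(3),"t",s["t"])
E
python3 - <<'E'
from h import *
units(grasp(157)); print(grasp(157)[0],place(30)[0])
E
```

```text
shift [ 9.228 -1.347  2.097] turn [ -4.158   2.413 -11.935] t 0.1
[ 447.51104887 -295.42378666  168.00657606] [523.  266.4 217. ]
```

```bash
python3 -m jog '[[[1.3,-0.2,0],[-0.6,0.3,-1.7],0],[[2.6,-0.4,0.2],[-1.2,0.7,-3.4],0],[[3.9,-0.6,0.5],[-1.8,1.0,-5.1],0],[[5.3,-0.8,0.8],[-2.4,1.4,-6.8],0],[[6.6,-1.0,1.2],[-3.0,1.7,-8.5],0],[[7.9,-1.2,1.6],[-3.6,2.1,-10.2],0],[[9.23,-1.35,2.1],[-4.16,2.41,-11.94],0],[[9.23,-1.35,2.1],[-4.16,2.41,-11.94],0]]'; python3 -c "
from h import *
units(grasp(157)); units(grasp(77))"
```

```text
t: 1.1
tcp_pos: [447.8, -293.8, 166.7]
eef_rot: [0.716, 0.67, 0.135, 0.145]
wrist_force: [-0.0, -0.9, 0.8]
width: 1.001
grasp_force: 0.0
shift [-0.053  0.011 -0.041] turn [-0.01  -0.017  0.04 ] t 1.1
shift [-0.057  0.014  2.626] turn [-0.01  -0.017  0.04 ] t 1.1
```

```bash
python3 -m jog '[[[-0.05,0,0.6],[0,0,0],0],[[-0.05,0,1.2],[0,0,0],0],[[-0.05,0,1.8],[0,0,0],0],[[-0.05,0,2.3],[0,0,0],0],[[-0.05,0,2.62],[0,0,0],0],[[-0.05,0,2.62],[0,0,0],0]]'; python3 - <<'E'
from h import *
units(grasp(77))
a=eyes.get_image("side");b=eyes.get_image("top")
o=np.hstack([cv2.resize(a[230:350,260:380],None,fx=3.3,fy=3.3,interpolation=2),cv2.resize(b[200:320,350:470],None,fx=3.3,fy=3.3,interpolation=2)])
cv2.imwrite("pics/g1.png",o)
E
```

```text
t: 1.85
tcp_pos: [477.9, -299.3, 95.4]
eef_rot: [0.717, 0.668, 0.135, 0.145]
wrist_force: [-0.1, -0.0, -0.1]
width: 1.002
grasp_force: 0.0
shift [0.057 0.003 0.041] turn [-0.004  0.007  0.004] t 1.85
```

View pics/g1.png

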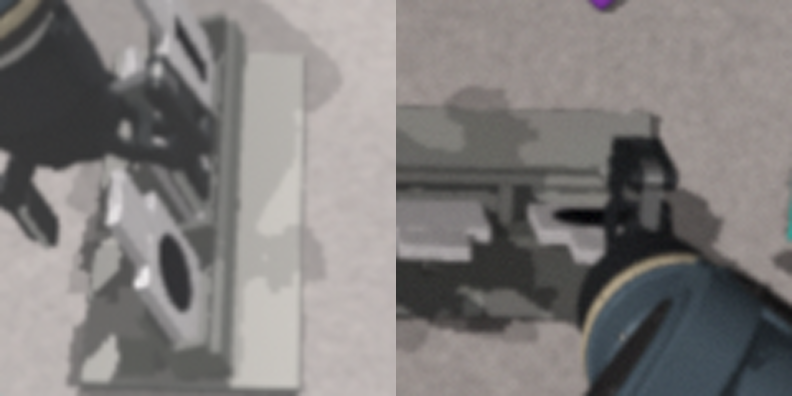

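Open fingers straddle the tab in both views: side crop fingers at about (35,205) and (195,170), tab at (120,185). Close the gripper.

```bash
python3 -m jog '[[[0.03,0,0.02],[0,0,0],0.5],[[0.03,0,0.02],[0,0,0],0.8],[[0.03,0,0.02],[0,0,0],1],[[0.03,0,0.02],[0,0,0],1],[[0.03,0,0.02],[0,0,0],1],[[0.03,0,0.02],[0,0,0],1],[[0.03,0,0.02],[0,0,0],1]]'; python3 -c "
from h import *
print(monitor.sense()['torque'])"
```

```text
t: 2.82
tcp_pos: [478.6, -298.6, 95.6]
eef_rot: [0.717, 0.669, 0.135, 0.146]
wrist_force: [-1.6, 0.4, 5.2]
width: 0.077
grasp_force: 59.4
[0.01554368 0.13097515 0.00079787]
```

```bash
python3 -m jog '[[[0,0,-0.3],[0,0,0],1],[[0,0.03,-0.8],[0,0,0],1],[[0,0.05,-1.3],[0,0,0],1],[[0,0.05,-1.9],[0,0,0],1],[[0,0.05,-2.6],[0,0,0],1],[[0,0.05,-3.6],[0,0,0],1],[[0,0.05,-4.6],[0,0,0],1],[[0,0.05,-4.6],[0,0,0],1]]'; python3 - <<'E'
from h import *
units(place(60)); print(place(60)[0])
E
```

```text
t: 3.82
tcp_pos: [426.2, -295.3, 224.9]
eef_rot: [0.717, 0.668, 0.135, 0.147]
wrist_force: [0.7, -0.2, -2.2]
width: 0.08
grasp_force: 59.3
shift [1.890e+01 2.066e+00 1.400e-02] turn [ 4.549  0.911 -4.29 ] t 3.825
[523.  266.4 247. ]
```

```bash
python3 -m jog '[[[0.6,0,-0.3],[0.5,0.1,-0.3],1],[[1.8,0.1,-0.6],[1.2,0.2,-0.8],1],[[3.2,0.3,-0.6],[2.0,0.4,-1.3],1],[[4.6,0.5,-0.6],[2.8,0.5,-1.8],1],[[6.0,0.7,-0.6],[3.6,0.7,-2.4],1],[[7.4,0.9,-0.5],[4.2,0.8,-3.0],1],[[8.8,1.0,-0.4],[4.5,0.9,-3.6],1],[[10.2,1.1,-0.3],[4.55,0.91,-4.2],1]]'; python3 - <<'E'
from h import *
units(place(60))
E
```

```text
t: 4.82
tcp_pos: [474.3, 10.3, 242.1]
eef_rot: [0.592, 0.806, -0.0, -0.003]
wrist_force: [0.7, -0.3, -1.7]
width: 0.087
grasp_force: 59.3
shift [ 7.656  4.108 -0.144] turn [-0.04  -0.048 -0.06 ] t 4.825
```

```bash
python3 -m jog '[[[1.2,0.6,0],[0,0,0],1],[[2.4,1.3,0],[0,0,0],1],[[3.6,2.0,0],[0,0,0],1],[[4.8,2.6,0],[0,0,0],1],[[6.0,3.3,0],[0,0,0],1],[[7.0,3.8,0],[0,0,0],1],[[7.3,4.0,0],[0,0,0],1],[[7.3,4.0,0],[0,0,0],1]]'; python3 - <<'E'
from h import *
units(place(60))
a=eyes.get_image("side");b=eyes.get_image("top")
o=np.hstack([cv2.resize(a[30:180,240:390],None,fx=2.66,fy=2.66,interpolation=2),cv2.resize(b[180:330,30:180],None,fx=2.66,fy=2.66,interpolation=2)])
cv2.imwrite("pics/s1.png",o)
cv2.imwrite("pics/side1.png",a);cv2.imwrite("pics/top1.png",b)
E
```

```text
t: 5.82
tcp_pos: [523.3, 253.7, 243.4]
eef_rot: [0.592, 0.806, 0.0, -0.002]
wrist_force: [-0.4, -0.3, -1.9]
width: 0.084
grasp_force: 59.3
shift [ 0.408  0.118 -0.118] turn [-0.026 -0.039 -0.073] t 5.825
```

View pics/s1.png

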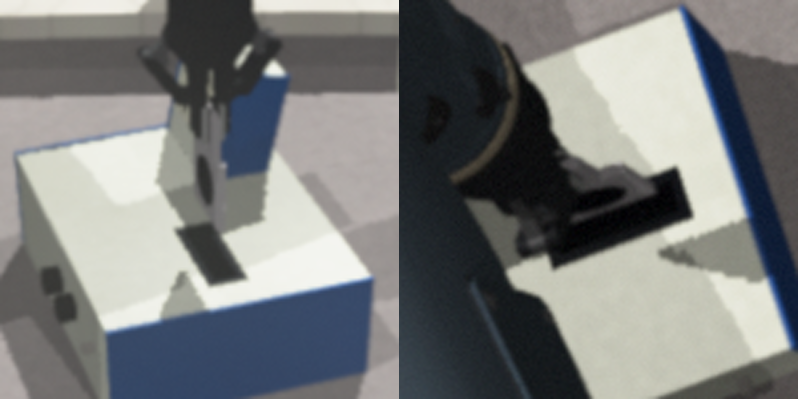

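The plate hangs upright above the slot. The window is visible in both crops, at side (205,180) and top (600,200). I'll check where it sits relative to the TCP.

```bash
python3 - <<'E'
from h import *
s=monitor.sense(); r=Ro.from_quat(s["eef_rot"])*FLIP.inv()
print("tilt",r.as_matrix()[:,2])
for n,(x0,x1,y0,y1),sg in (("side",(312,323,85,112),-1),("top",(92,120,247,262),1)):
    g=cv2.imread(f"pics/{n}1.png")[y0:y1,x0:x1].max(2)
    m=(g<75).astype(np.uint8); k,l,st,c=cv2.connectedComponentsWithStats(m)
    for i in range(1,k):
        if st[i,4]>15: print(n,c[i]+[x0,y0],st[i])
    W=s["tcp_pos"]+r.apply([4*sg,0,35-77]); print(" pred",proj(n,W), "d/dx",proj(n,W+r.apply([10,0,0]))-proj(n,W),"d/dy",proj(n,W+r.apply([0,10,0]))-proj(n,W),"d/dz",proj(n,W+[0,0,10])-proj(n,W))
    print(g[::2])
E
```

```text
tilt [ 0.00245699 -0.00281829  0.99999301]
side [316.52631579  97.02631579] [ 2  4  6 18 76]
 pred [317.74160506  96.55404505] d/dx [ 3.88378092 -0.67048834] d/dy [-1.28837403 -2.00573755] d/dz [-0.01454446 -3.54638342]
[[132 113 108 108 108 108 105 107 111 112 108]
 [131 113 103 100 103 105 107 108 112 113 108]
 [131 105  74  55  62  83 101 107 112 113 109]
 [133 103  66  48  49  60  85 105 110 115 122]
 [141 108  66  49  49  52  71  98 107 112 122]
 [145 109  67  49  49  50  59  83 104 112 119]
 [149 112  74  53  50  50  53  74 101 112 119]
 [128 105  83  59  51  50  50  67  97 116 121]
 [119 108  96  71  53  50  51  64  94 116 121]
 [123 114 105  88  63  52  52  66  96 116 121]
 [125 122 115 105  88  64  55  72 101 118 120]
 [126 126 124 118 107  95  91  97 110 119 121]
 [126 126 126 125 121 114 109 109 112 118 121]
 [125 125 125 125 125 121 114 109 113 120 120]]
top [105.13054187 254.20689655] [  0   0  28  15 406]
 pred [100.2905936 250.0046622] d/dx [-1.5425562  -5.34723421] d/dy [-5.4647945   1.93891876] d/dz [-1.9713525  -1.12190611]
[[16 25 44 56 59 54 52 60 65 67 67 70 68 73 79 78 74 73 72 71 70 69 71 75
  83 81 81 81]
 [15 20 33 50 56 61 60 61 64 64 68 67 68 66 66 61 59 56 58 60 60 63 65 70
  69 73 79 84]
 [16 16 16 20 30 42 46 50 46 40 36 30 25 27 19 15 12 13 12 11 14 21 29 49
  66 72 69 77]
 [16 15 14 16 15 17 15 12 10  9  4  7 10  6  5  9  3  8  7  7  5 16 36 52
  65 69 69 67]
 [16 17 16 13 13 11  2  6  4  8  8 12  4  4  8  6  9 12 19 29 39 52 61 64
  58 56 46 34]
 [14 16 15  9 12  6  6 12  9  8  7  9 14 15 25 32 41 45 49 48 44 34 29 25
  18  8  8 11]
 [15 15 14 13 18 21 20 25 30 35 41 43 42 46 43 33 29 24 16 10 12  7  2  9
   7  9  7  6]
 [16 15 27 41 54 60 58 52 48 41 32 25 18 13 13  8  7 13  6  8  9  5  1  8
   6  7 10  7]]
```

Seen from the top camera the visible face is the -x one. With that corrected, the prediction matches to about 1 px. The plate sits about 1.5–2.5 mm off nominal, so I'll compensate dx=+1.5, dy=+2.

```bash
python3 - <<'E'
from h import *
units(place(20,dx=1.5,dy=2))
E
```

```text
shift [0.502 0.177 1.239] turn [-0.017 -0.039 -0.088] t 5.925
```

```bash
python3 -m jog '[[[0.25,0.1,0.3],[0,0,-0.05],1],[[0.5,0.18,0.6],[0,0,-0.08],1],[[0.5,0.18,1.0],[0,0,-0.08],1],[[0.5,0.18,1.24],[0,0,-0.08],1],[[0.5,0.18,1.24],[0,0,-0.08],1]]'; python3 - <<'E'
from h import *
units(place(20,dx=1.5,dy=2))
a=eyes.get_image("side");b=eyes.get_image("top")
o=np.hstack([cv2.resize(a[70:170,270:370],None,fx=4,fy=4,interpolation=2),cv2.resize(b[210:310,60:160],None,fx=4,fy=4,interpolation=2)])
cv2.imwrite("pics/s2.png",o)
E
```

```text
t: 6.55
tcp_pos: [523.7, 269.3, 206.7]
eef_rot: [0.59, 0.808, 0.0, -0.002]
wrist_force: [0.1, -0.1, -0.8]
width: 0.083
grasp_force: 59.3
shift [-0.018 -0.003 -0.009] turn [-0.021 -0.041 -0.003] t 6.55
```

View pics/s2.png

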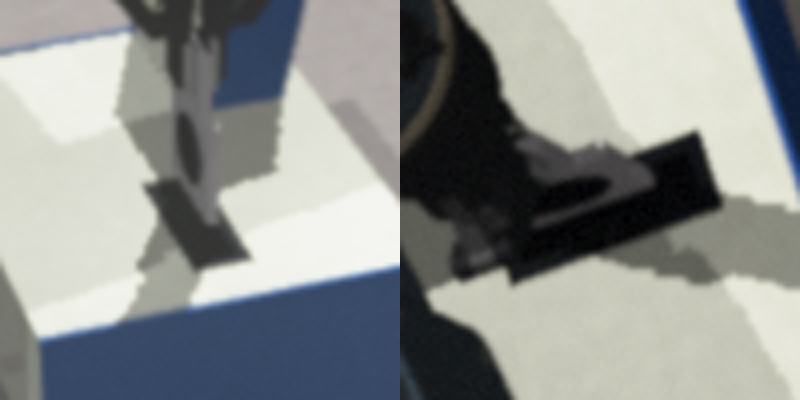

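The plate hangs about 20 mm above the mouth, near lower corner at side crop (210,222). Dropping straight down puts it inside the slot's near end at about (215,250). Lowering.

```bash
python3 -m jog '[[[0,0,0.3],[0,0,0],1],[[0,0,0.6],[0,0,0],1],[[0,0,0.9],[0,0,0],1],[[0,0,1.2],[0,0,0],1],[[0,0,1.5],[0,0,0],1],[[0,0,1.8],[0,0,0],1],[[0,0,2.1],[0,0,0],1],[[0,0,2.1],[0,0,0],1]]'; python3 -c "
from h import *
units(place(-60,dx=1.5,dy=2))"
```

```text
t: 7.65
tcp_pos: [523.6, 269.6, 143.6]
eef_rot: [0.59, 0.808, 0.0, -0.002]
wrist_force: [0.1, -0.3, -1.3]
width: 0.084
grasp_force: 59.2
shift [-0.033  0.001  0.553] turn [-0.022 -0.042 -0.001] t 7.65
```

Now inside the slot with no side force. Going down gently to the bottom.

```bash
python3 -m jog '[[[0,0,0.15],[0,0,0],1],[[0,0,0.3],[0,0,0],1],[[0,0,0.4],[0,0,0],1],[[0,0,0.47],[0,0,0],1],[[0,0,0.47],[0,0,0],1]]'; python3 -m jog '[[[0,0,0.04],[0,0,0],1],[[0,0,0.07],[0,0,0],1],[[0,0,0.07],[0,0,0],1]]'
```

```text
t: 8.28
tcp_pos: [524.0, 270.0, 130.4]
eef_rot: [0.59, 0.808, 0.001, -0.002]
wrist_force: [-0.8, -0.0, -1.7]
width: 0.085
grasp_force: 59.3
t: 8.65
tcp_pos: [524.5, 270.4, 130.1]
eef_rot: [0.589, 0.808, 0.002, -0.001]
wrist_force: [-5.8, -0.4, 22.0]
width: 0.083
grasp_force: 63.0
```

The plate touched bottom at the expected depth (22 N). Easing off, then releasing.

```bash
python3 -m jog '[[[0,0,-0.06],[0,0,0],1],[[0,0,-0.06],[0,0,0],0.9],[[0,0,-0.06],[0,0,0],0.8],[[0,0,-0.06],[0,0,0],0.6],[[0,0,-0.06],[0,0,0],0.3],[[0,0,-0.06],[0,0,0],0],[[0,0,-0.06],[0,0,0],0],[[0,0,-0.06],[0,0,0],0]]';python3 -m jog '[[[0,0,-0.5],[0,0,0],0],[[0,0,-1.2],[0,0,0],0],[[0,0,-2.0],[0,0,0],0],[[0,0,-3],[0,0,0],0],[[0,0,-4.5],[0,0,0],0],[[0,0,-5.0],[0,0,0],0],[[0,0,-5.0],[0,0,0],0]]'; python3 - <<'E'
from h import *
a=eyes.get_image("side");b=eyes.get_image("top")
o=np.hstack([cv2.resize(a[60:360,250:400],None,fx=2,fy=2,interpolation=2),cv2.resize(b[180:330,50:180],None,fx=3.8,fy=4,interpolation=2)])
cv2.imwrite("pics/s3.png",o)
E
```

```text
t: 9.65
tcp_pos: [523.9, 269.9, 130.0]
eef_rot: [0.59, 0.808, 0.001, -0.002]
wrist_force: [0.0, 0.1, 0.3]
width: 1.002
grasp_force: 0.0
t: 10.52
tcp_pos: [524.7, 269.7, 281.8]
eef_rot: [0.59, 0.808, 0.002, -0.001]
wrist_force: [0.3, -0.1, -1.3]
width: 0.998
grasp_force: 0.0
```

View pics/s3.png

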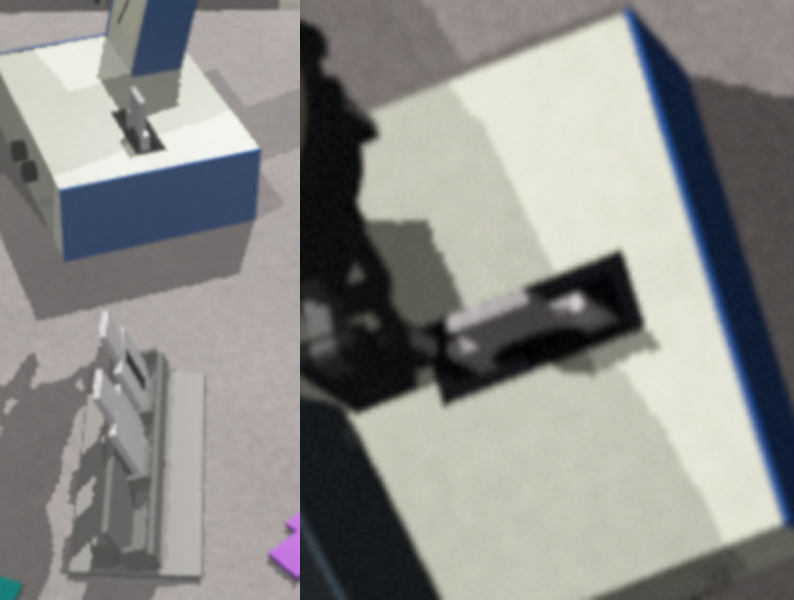

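The plate stands tab up in the slot (tab top at side crop (137,90)), and the slit and blank plates are undisturbed in the rack. A quick check of its height by triangulating the tab top.

```bash
python3 - <<'E'
from h import *
# tab top centre: side crop (137,90)/2 ; top crop (485,310)
print(tri((250+137/2,60+90/2),(50+(487-300)/3.8,180+311/4)))
for z in(-60,-50): print(z,proj("side",SLOT+[0,0,z+110]),proj("top",SLOT+[0,0,z+110]))
E
```

```text
(array([520.9074431 , 267.7436491 , 167.85345941]), np.float64(1.1726257939208318))
-60 [319.13108475 108.02130214] [101.39846411 257.03050319]
-50 [319.12227387 104.60397179] [ 99.51050846 256.0144089 ]
```

```bash
python3 - <<'E'
from h import *
o=[]
for n,x0,y0 in(("side",300,90),("top",75,230)):
    im=eyes.get_image(n); q=cv2.resize(im[y0:y0+50,x0:x0+50],None,fx=8,fy=8,interpolation=2)
    for z,c in((-60,(0,0,255)),(-50,(0,200,0))):
        for y,h in((20,110),(-20,110),(35,70),(-35,70)):
            P=(proj(n,SLOT+RS.apply([0,y,h+z]))-[x0,y0]+.5)*8
            cv2.circle(q,tuple(int(v) for v in P),4,c,1)
    o.append(q)
cv2.imwrite("pics/s4.png",np.hstack(o))
E
```

```text
(no output)
```

View pics/s4.png

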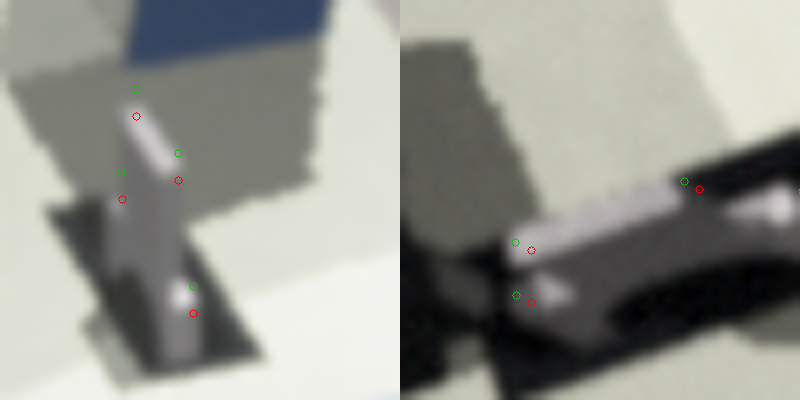

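My height estimates, -52 to -57 mm, sit close to the -50 limit. I'll probe the tab top with shut fingers: it should be at z=160 if the plate is seated.

```bash
python3 -m jog '[[[0,0,1],[0,0,0],1],[[0,0,2],[0,0,0],1],[[0,0,2.8],[0,0,0],1],[[0,0,2.8],[0,0,0],1],[[0,0,2.8],[0,0,0],1],[[0,0,3.4],[0,0,0],1],[[0,0,3.6],[0,0,0],1],[[0,0,3.6],[0,0,0],1]]';python3 -m jog '[[[0,0,0.1],[0,0,0],1],[[0,0,0.2],[0,0,0],1],[[0,0,0.2],[0,0,0],1]]';python3 -m jog '[[[0,0,0.05],[0,0,0],1],[[0,0,0.1],[0,0,0],1],[[0,0,0.1],[0,0,0],1]]'
```

```text
t: 11.72
tcp_pos: [524.1, 269.8, 172.5]
eef_rot: [0.59, 0.808, 0.001, -0.002]
wrist_force: [-0.9, 0.9, -0.6]
width: -0.002
grasp_force: 0.0
t: 12.1
tcp_pos: [523.9, 269.7, 165.9]
eef_rot: [0.59, 0.808, 0.001, -0.002]
wrist_force: [0.2, -0.2, 0.5]
width: 0.001
grasp_force: 0.0
t: 12.48
tcp_pos: [523.9, 269.8, 162.9]
eef_rot: [0.589, 0.808, 0.001, -0.002]
wrist_force: [-0.2, -0.2, -0.1]
width: -0.002
grasp_force: 0.0
```

```bash
python3 -m jog '[[[0,0,0.05],[0,0,0],1],[[0,0,0.1],[0,0,0],1],[[0,0,0.1],[0,0,0],1]]'
```

```text
t: 12.85
tcp_pos: [524.0, 269.8, 160.1]
eef_rot: [0.59, 0.808, 0.001, -0.002]
wrist_force: [-0.0, -1.2, 1.2]
width: 0.002
grasp_force: 1.0
```

The fingers touch the tab top at z≈160.1, so the plate is fully seated. Retreating and handing in.

```bash
python3 -m jog '[[[0,0,-0.5],[0,0,0],1],[[0,0,-1.5],[0,0,0],1],[[0,0,-3],[0,0,0],1],[[0,0,-4],[0,0,0],1],[[0,0,-4],[0,0,0],1],[[0,0,-4],[0,0,0],1],[[0,0,-4],[0,0,0],1]]'; python3 -c "
from h import *
im=eyes.get_image('side'); q=im[90:140,300:350]; cv2.imwrite('pics/s5.png',cv2.resize(q,None,fx=8,fy=8))
a=cv2.resize(cv2.imread('pics/s4.png')[:,:400],(50,50),interpolation=3)
print('changed px',int((cv2.absdiff(a,q).max(2)>60).sum()))
print(robot.finish_job())"
```

```text
t: 13.72
tcp_pos: [523.8, 269.2, 279.2]
eef_rot: [0.59, 0.808, 0.0, -0.002]
wrist_force: [0.5, 0.4, 0.0]
width: -0.005
grasp_force: 0.0
changed px 0
the job is handed in; nothing more can be done
None
```

The round-window plate is in the photometer slot, tab up; I lowered it until it touched bottom before releasing it, the other two plates look undisturbed in the rack, and I handed the job in at about 13.8 s without getting a verdict back.

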